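# Snap the sterilisation logger into the tray's spring clips

## Robot

A 6-joint arm with a two-finger parallel gripper is mounted at the origin on the work surface. World frame = base frame: x ahead of the robot, y to its left, z up, the work surface at z = 0. Lengths are in mm, angles in rad, forces in N, time in s.
With the tool pointing down it reaches from about 275 to 1000 mm from the base axis. Payload 8.4 kg.
Tool frame: the origin (TCP) lies between the finger pads; the fingertips stand r.tips_ahead ahead of it and the grasp point (between the pads) lies 6 mm ahead of it (r.tips_ahead is the distance from the TCP to the fingertips, in mm); z points along the fingers, y is the line along which they close (so a half turn about z gives the same grasp; the last joint's range is limited). The gripper opens to 85 mm and grips with 20 to 120 N. Pads are 22 mm wide; open, the fingers measure 114 mm over their backs; the gripper's body (76 mm by 85 mm) begins 54 mm behind the grasp point. The pads swing forward as they close: fully open they stand 13 mm farther back than shut.
Start: joints at [1.329, 0.353, 1.633, -0, 1.155, -0.002], TCP at [148.441, 607.119, 256.281] pointing down, gripper open.
Joint ranges: [-2.63, 2.63], [-0.92, 2.1], [0.06, 2.66], [-1.3, 4.44], [0, 2.69], [-3.02, 3.02]. Speed limits (rad/s): [2.22, 2.22, 2.79, 3.14, 3.14, 3.14].

## Interface

Orientations are given as [roll, pitch, yaw] about the fixed x, y, z axes, in that order (R = Rz(yaw) Ry(pitch) Rx(roll)).
In Python, from rig import r gives the robot as it stands.
- The arm moves only by the tool carry_out, never from a script. Its arguments are lists of equal length, an entry for each row: "delta_pos": the shift along the tool's x, y, z in m, a list of three; "rot": the turn, a rotation vector about the tool's x, y, z in degrees, a list of three. A call has 1 to 8 rows; each row is the pose to reach, as a shift and turn from the pose commanded when the call began, along the tool's axes at that moment; what a row does not reach only later rows make up. A row lasts 1/8 s, in which the tool goes at most 62.5 mm and 10.7 degrees, less where a joint would pass 70% of its speed; a pose out of reach is approached as far as the arm can. A call with a gripper value outside its range is refused whole. "claw" is the finger opening in m, from 0 to 0.0854, set as the call begins (left out, the last holds). The fingers move at their own pace and stop on an object; "grip_force" is the grip in N (left out, the last holds). Time passes only in rows, so rows that repeat a pose let the fingers close. It gives the time, the measured TCP pose, the force, the opening and the grip force at its end, in the units of the state.
- r.sense(): the state, without advancing time (a new reading comes with each control period).
- r.grab_frame(name): name is "scene" or "top" or "wrist"; returns the picture (384x512x3 uint8, blue, green, red); there is no depth.
- r.camera_info(name): a dict with "fx", "fy", "cx", "cy" (pixels), "pose" (4x4, takes a point from camera to world coordinates); the wrist camera has in their place "hand_eye" (4x4, takes a point from camera to tool coordinates, whose origin is the TCP and whose axes are the flange's). Camera axes: x right, y down, z forward; pixel columns grow to the right and rows downward; lengths in mm; the calibration is good to about 2 mm. A picture is of the moment at which its call begins: read the wrist's pose just before it. camera_info takes no time and is no camera call.
- r.sign_off(): hands the job in; it is judged then, once.
Trained networks look in the newest picture that a camera, given by its name, has taken for a name from the list of things; names that differ only in an ending like _2 or _b are one class to them, and where a whole thing is asked for, a point or a joint stands for the part that bears it (a point fixed in the world has none). Each returns a list of dicts, best first, with "p" (0 to 1); they miss things now and then, are a little off and sometimes report something else, mostly with a low value. They report only what shows in the picture. A call takes as long as a camera call. They do not tell look-alikes from the thing itself.
- r.recognise(thing, camera): "box" ([left, top, right, bottom] in pixels, round what is visible of it).
- r.cut_out(thing, camera): "mask" (384x512 bool, what is visible of it) and "box" ([left, top, right, bottom] in pixels, round what is visible of it).
The state is a dict: "clock": time; "qpos": joint angles; "qvel": joint speeds; "joint_efforts": joint torques, N m; "eef_pos": TCP position; "tcp_rot": TCP orientation; "contact_force": force on the tool from outside, world axes, zero at the start; "wrist_torque": the same for the moment, N m; "opening": opening from 0.0 (shut) to 1.0 (fully open); "grasp_force": force on a finger pad.
Only numpy, scipy, OpenCV 4.12 (cv2) and the standard library are available. Lean on these libraries where they do the work, as an engineer would, in place of code of your own. Each camera call takes 0.05 s, during which the arm holds its last target. There are 200 camera calls.

## Task

Take the steel data logger that is both long and thick and press it down into the pair of spring clips on the steriliser tray until it snaps fully home, lying along the clips and roughly centred so that it sticks out of both. Then let go of it. Leave the short logger and the slim logger where they lie.

Things in the scene. Friction and masses are not known exactly. Their poses are not given: they have to be found in the camera images.
- logger: The logger to load: octagonal steel bar 140 mm long, 28 mm across flats, about 0.15 kg, loose on the bench on a flat, so two 11.6 mm wide flats are upright to grip. Origin: its middle, 14 mm above the bench; x: along the bar. Any way round will do. Lowered into the clips, it meets the spring jaws 20 mm above its seat, needs a push of 10 to 15 N, and from 4 mm above they close over it and draw it down.
- short_logger: Bystander: the same octagonal steel bar, 28 mm across flats, but only 75 mm long. Origin: its middle; x: along the bar. The three loggers lie on the bench about 110 mm apart, roughly side by side, in any order.
- slim_logger: Bystander: octagonal steel bar 140 mm long but only 14 mm across flats, loose on the bench. Origin: its middle; x: along the bar.
- seat (a point): Where the seated logger's middle lies, 45 mm above the bench, over the centre of a fixed metal tray (220 mm in x, 160 in y, rim 16 high). x: along the clips; z: up. Two clips, 14 mm long, at x = -48 and +48: flat posts with a sprung jaw each side (noses 22 mm apart, 10 mm above the seat; splayed guides up to 24 mm above it). Between the clips, an 82 mm gap for fingers, nothing is over 6 mm high.
Not all that is in view belongs to the job. What is shaped like the logger but blue or yellow is not meant.

How it is judged (in metres and radians):
At the end, for the whole second after the job is handed in: The long thick logger lies at rest in both clips, snapped down onto the posts: its middle within 3 mm of the seat in height, within 8 mm across and within 15 mm along the clips, its length along them within 10 degrees, released (z of logger in the frame of seat between -0.003 and 0.003 m and y of logger in the frame of seat between -0.008 and 0.008 m and x of logger in the frame of seat between -0.015 and 0.015 m and angle between the x axis of logger and the x axis of seat, either way round below 0.17 rad and linear speed of logger below 0.02 m/s); the robot touches nothing.
It fails at once if the short logger was moved by more than 30 mm (distance of short_logger from where it was at the start of the episode above 0.03 m).
It fails at once if the slim logger was moved by more than 30 mm (distance of slim_logger from where it was at the start of the episode above 0.03 m).
It also fails if it takes over 38 s, if anything falls off the work surface, if the arm or the gripper's body presses on something with over 40 N, if the wrist force passes 120 N, or if a joint passes its speed limit or range.

## Working session

There is one attempt and no reset: what is moved stays moved. The work goes in short steps, Python scripts to look and compute and a tool call to move; the robot and the scene stay as the last step left them, time stands still between calls to the robot, and variables do not carry over. Pictures are saved under pics/ and viewed, at most 10 in all, crops included, and the job is handed in when it is done.

Besides the shell and the picture viewer there is one more tool, called as name(argument=value, ...) on one line, values as JSON. carry_out: Moves the arm, as the interface text tells. Its arguments: {"type":"object","properties":{"delta_pos":{"type":"array","items":{"type":"array","items":{"type":"number"}}},"rot":{"type":"array","items":{"type":"array","items":{"type":"number"}}},"claw":{"type":"number"},"grip_force":{"type":"number"}},"required":["delta_pos","rot"]}

```bash
mkdir -p pics; cat > h.py <<'E'
import numpy as np,cv2
from rig import r
def ray(ci,pose,u,v,z):
    d=pose[:3,:3]@np.array([(u-ci['cx'])/ci['fx'],(v-ci['cy'])/ci['fy'],1]);o=pose[:3,3]
    return o+d*(z-o[2])/d[2]
E
python3 - <<'E'
from h import *
print(r.sense(),r.tips_ahead)
a=r.grab_frame("top");b=r.grab_frame("scene")
cv2.imwrite('pics/top.png',a);cv2.imwrite('pics/scene.png',b)
ci=r.camera_info("top");P=np.array(ci['pose']);print(ci);print(r.camera_info("wrist"))
for n in ["logger","short_logger","slim_logger"]:
    for d in r.cut_out(n,"top"):
        m=d['mask'];p=cv2.findNonZero(m.astype(np.uint8)); 
        (c,s,an)=cv2.minAreaRect(p);bx=cv2.boxPoints((c,s,an))
        w=[ray(ci,P,*q,14)[:2] for q in bx]
        print(n,round(d['p'],2),np.round(d['box']),np.round(c),np.round(ray(ci,P,*c,14)),np.round([np.linalg.norm(w[0]-w[1]),np.linalg.norm(w[1]-w[2])]),np.round(w).tolist())
E
```

```text
{'clock': 0.0, 'qpos': array([ 1.32863404e+00,  3.53682788e-01,  1.63409204e+00, -5.87258602e-05,
        1.15518918e+00, -2.40540663e-03]), 'qvel': array([-0.0008155 ,  0.00106264,  0.00078003,  0.00142821, -0.00031316,
        0.00031041]), 'joint_efforts': array([ 2.18593836e-03, -6.05247116e+01, -3.42080963e+01,  1.65404840e-04,
        9.16196674e-03, -5.90538093e-06]), 'eef_pos': array([148.33680491, 606.71426571, 255.55802704]), 'tcp_rot': array([-3.14022117e+00,  5.03952171e-05,  2.90185956e+00]), 'contact_force': array([-0.06031404, -0.13624624, -0.35500775]), 'wrist_torque': array([ 0.03118746, -0.02142877,  0.00742857]), 'grasp_force': 0.0, 'opening': 0.998653617822521} 25.0
{'fx': 491.5682619380826, 'fy': 491.5682619380826, 'cx': 259.38562161380753, 'cy': 195.6470712096084, 'pose': array([[-2.24307275e-02, -9.95769424e-01,  8.91073373e-02,
         4.90448817e+02],
       [-9.99657426e-01,  2.35417979e-02,  1.14374331e-02,
        -1.30498667e+02],
       [-1.34867931e-02, -8.88202614e-02, -9.95956358e-01,
         1.17043922e+03],
       [ 0.00000000e+00,  0.00000000e+00
[... 691 characters left out ...]
 167.] [ 654. -462.   14.] [150.  31.] [[607.0, -403.0], [721.0, -499.0], [701.0, -523.0], [587.0, -426.0]]
logger 0.62 [377. 256. 403. 317.] [389. 286.] [ 377. -413.   14.] [ 31. 146.] [[442.0, -376.0], [452.0, -405.0], [312.0, -450.0], [303.0, -421.0]]
logger 0.6 [324.  94. 369. 141.] [346. 118.] [ 776. -329.   14.] [149.  28.] [[728.0, -271.0], [843.0, -366.0], [825.0, -388.0], [710.0, -292.0]]
short_logger 0.89 [291. 182. 312. 220.] [300. 200.] [ 583. -213.   14.] [33. 83.] [[624.0, -197.0], [624.0, -231.0], [541.0, -228.0], [542.0, -195.0]]
slim_logger 0.9 [248. 178. 261. 237.] [253. 208.] [ 565. -102.   14.] [139.  14.] [[499.0, -80.0], [635.0, -110.0], [632.0, -124.0], [496.0, -94.0]]
```

View pics/top.png

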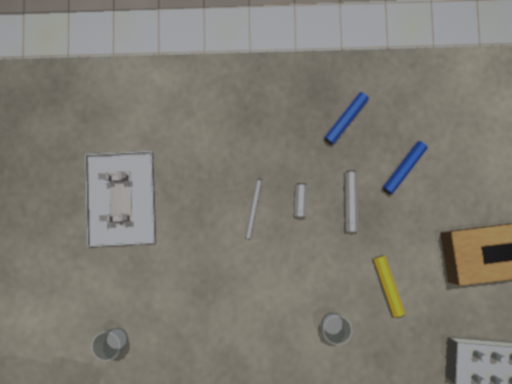

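View pics/scene.png

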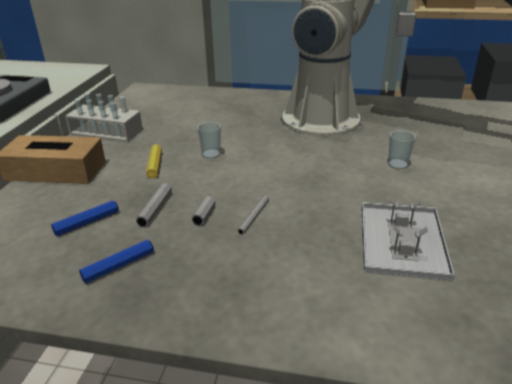

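Top view: the steel long thick bar is at pixel (351,201), the short one at (300,200), the slim one at (253,208), and the tray spans (86–155, 152–247) with clips near (119,177) and (119,219). Next I'll work out the tray pose.

```bash
cat >> h.py <<'E'
from scipy.spatial.transform import Rotation as Ro
def goal(x,y,z,yaw):
    s=r.sense();R=Ro.from_euler('xyz',s['tcp_rot'])
    G=Ro.from_euler('xyz',[np.pi,0,yaw])
    print('dpos m',np.round(R.inv().apply(np.array([x,y,z])-s['eef_pos'])/1000,4),'rot deg',np.round(np.degrees((R.inv()*G).as_rotvec()),1),'t',s['clock'])
def wristpose():
    s=r.sense();T=np.eye(4);T[:3,:3]=Ro.from_euler('xyz',s['tcp_rot']).as_matrix();T[:3,3]=s['eef_pos']
    ci=r.camera_info("wrist");return ci,T@np.array(ci['hand_eye'])
E
python3 - <<'E'
from h import *
ci=r.camera_info("top");P=np.array(ci['pose'])
a=r.grab_frame("top")
for d in r.cut_out("seat","top")[:2]:
    m=d['mask'].astype(np.uint8);c=cv2.minAreaRect(cv2.findNonZero(m));print(d['p'],d['box'],c,ray(ci,P,*c[0],16))
for q in [(86,155),(153,152),(155,243),(89,247)]: print(np.round(ray(ci,P,*q,16)))
c=np.mean([ray(ci,P,*q,16) for q in [(86,155),(153,152),(155,243),(89,247)]],0);print(c)
goal(c[0],c[1],330,2.90)
goal(c[0]-60,c[1],330,np.pi)
goal(c[0]-60,c[1],330,0)
E
```

```text
0.61 [85.4, 151.2, 157.1, 244.2] ((119.70073699951172, 198.6156005859375), (95.28599548339844, 71.29671478271484), 87.31622314453125) [594.49780809 213.32791729  16.        ]
[701. 294.  16.]
[704. 134.  16.]
[488. 130.  16.]
[482. 285.  16.]
[593.84023061 210.90716985  16.        ]
dpos m [-0.5268 -0.279  -0.0738] rot deg [-0.  -0.   0.1] t 0.35
dpos m [-0.4685 -0.2933 -0.0738] rot deg [ -0.   -0.  -13.7] t 0.35
dpos m [-0.4685 -0.2933 -0.0738] rot deg [ -0.    0.  166.3] t 0.35
```

carry_out(delta_pos=[[-0.468,-0.293,-0.074],[-0.468,-0.293,-0.074],[-0.468,-0.293,-0.074],[-0.468,-0.293,-0.074],[-0.468,-0.293,-0.074],[-0.468,-0.293,-0.074],[-0.468,-0.293,-0.074],[-0.468,-0.293,-0.074]], rot=[[0,0,-7],[0,0,-13.7],[0,0,-13.7],[0,0,-13.7],[0,0,-13.7],[0,0,-13.7],[0,0,-13.7],[0,0,-13.7]])

```text
clock: 1.35
eef_pos: [495.2, 250.3, 323.3]
tcp_rot: [3.141, 0.001, 3.141]
contact_force: [-0.2, 0.8, -0.1]
opening: 0.999
grasp_force: 0.0
```

```bash
python3 - <<'E'
from h import *
s=r.sense();print(s['eef_pos'],s['tcp_rot'],s['qvel'])
goal(540,211,330,np.pi)
E
```

```text
[495.23147249 250.25119353 323.26596861] [3.14120313e+00 5.81140746e-04 3.14087768e+00] [-0.87356864  0.15390049 -0.33685741  0.00268918  0.17796054 -0.86987515]
dpos m [-0.0448 -0.0392 -0.0067] rot deg [ 0.  0. -0.] t 1.35
```

carry_out(delta_pos=[[-0.035,-0.03,-0.005],[-0.035,-0.03,-0.005],[-0.035,-0.03,-0.005]], rot=[[0,0,0],[0,0,0],[0,0,0]])

```text
clock: 1.72
eef_pos: [528.5, 222.0, 327.4]
tcp_rot: [3.141, -0.001, 3.14]
contact_force: [0.1, 0.2, 0.4]
opening: 0.997
grasp_force: 0.0
```

```bash
python3 - <<'E'
from h import *
ci,W=wristpose();a=r.grab_frame("wrist");cv2.imwrite('pics/w1.png',a)
np.save('W1.npy',W);print(r.sense()['eef_pos'],r.sense()['tcp_rot'])
for d in r.cut_out("seat","wrist")[:2]: print(d['p'],d['box'])
E
```

```text
[528.14193767 222.43434752 327.37981589] [ 3.14152252e+00 -9.20426228e-04  3.14130473e+00]
0.79 [193.7, 118.0, 312.2, 269.2]
```

View pics/w1.png

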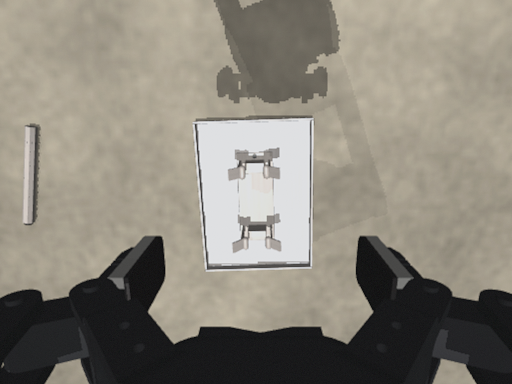

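Wrist view: the tray rim corners are at about (194,122), (312,117), (311,267) and (206,270). The clips are at about (257,160) and (258,230).

```bash
python3 - <<'E'
from h import *
W=np.load('W1.npy');ci=r.camera_info("wrist")
q=[(194,122),(312,117),(311,267),(206,270)]
w=np.array([ray(ci,W,*p,16) for p in q]);print(np.round(w,1));c=w.mean(0);print('c',c)
print('lens',[np.linalg.norm(w[i]-w[(i+1)%4]) for i in range(4)])
print('yaw', [np.degrees(np.arctan2(*(w[a]-w[b])[[1,0]])) for a,b in [(3,0),(2,1)]])
# project expected clip points: seat frame
def proj(p):
    x=np.linalg.inv(W)@np.append(p,1);return ci['cx']+ci['fx']*x[0]/x[2],ci['cy']+ci['fy']*x[1]/x[2]
a=cv2.imread('pics/w1.png')
yaw=np.mean([np.arctan2(*(w[i]-w[j])[[1,0]]) for i,j in [(3,0),(2,1)]])
R=Ro.from_euler('z',yaw).as_matrix()
S=6
b=cv2.resize(a[110:280,185:320],None,fx=4,fy=4,interpolation=cv2.INTER_CUBIC)[:600]
def dot(x,y,z,col):
    u,v=proj(np.array([c[0],c[1],0])+R@np.array([x,y,z]));cv2.circle(b,(int((u-185+.5)*4),int((v-110+.5)*4)),3,col,-1)
for x in(-48,48):
    for xx in(-7,7):
        for y in(-11,11): dot(x+xx,y,55,(0,0,255))
        dot(x+xx,-9,31,(0,200,0)); dot(x+xx,9,31,(0,200,0))
for x in(-110,110):
    for y in(-80,80): dot(x,y,16,(255,0,0))
cv2.imwrite('pics/w1c.png',b)
E
```

```text
[[489.4 137.   16. ]
 [482.9 291.8  16. ]
 [700.7 299.6  16. ]
 [705.6 143.4  16. ]]
c [594.64190133 217.9605882   16.        ]
lens [np.float64(154.9979063956748), np.float64(217.96781464650655), np.float64(156.29165572310254), np.float64(216.32347640288077)]
yaw [np.float64(1.706944436685352), np.float64(2.0500060604990877)]
```

View pics/w1c.png

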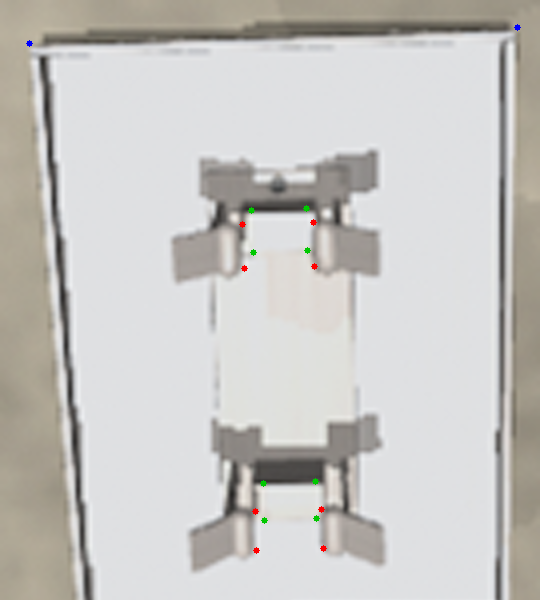

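The projected nose and post points land on the jaws in the picture, so the seat is near (594.6, 218.0) with a yaw of about 1.9°. Next I'll look at the logger from the same kind of vantage.

carry_out(delta_pos=[[0.02,-0.553,0],[0.02,-0.553,0],[0.02,-0.553,0],[0.02,-0.553,0],[0.02,-0.553,0],[0.02,-0.553,0],[0.02,-0.553,0],[0.02,-0.553,0]], rot=[[0,0,0],[0,0,0],[0,0,0],[0,0,0],[0,0,0],[0,0,0],[0,0,0],[0,0,0]])

```text
clock: 2.82
eef_pos: [510.5, -278.4, 327.9]
tcp_rot: [3.142, 0.001, -3.14]
contact_force: [1.2, 0.7, -0.5]
opening: 1.0
grasp_force: 0.0
```

```bash
python3 - <<'E'
from h import *
goal(510,-333,330,np.pi)
E
```

```text
dpos m [ 0.0006 -0.0546 -0.0021] rot deg [0.  0.  0.1] t 2.825
```

carry_out(delta_pos=[[0,-0.03,0.05],[0,-0.03,0.1],[0,-0.03,0.1],[0,-0.03,0.1]], rot=[[0,0,0],[0,0,0],[0,0,0],[0,0,0]])

```text
clock: 3.32
eef_pos: [511.6, -307.2, 229.5]
tcp_rot: [-3.141, 0.001, -3.141]
contact_force: [1.1, 0.3, 0.5]
opening: 0.998
grasp_force: 0.0
```

```bash
cat > m.py <<'E'
from h import *
import sys
n=sys.argv[1]
ci,W=wristpose();a=r.grab_frame("wrist");cv2.imwrite(f'pics/{n}.png',a);print(r.sense()['eef_pos'],r.sense()['tcp_rot'])
for d in r.cut_out("logger","wrist")[:3]:
    p=cv2.findNonZero(d['mask'].astype(np.uint8))[:,0]
    for z in(14,28):
        w=np.array([ray(ci,W,*(q),z)[:2] for q in p],np.float32)
        c=cv2.minAreaRect(w);b=cv2.boxPoints(c);e=max([b[1]-b[0],b[2]-b[1]],key=np.linalg.norm)
        print(round(d['p'],2),np.round(d['box']),z,np.round(c[0],1),np.round(c[1],1),np.degrees(np.arctan(e[1]/e[0])))
E
python3 m.py w2
```

```text
[ 512.00889352 -307.48826523  230.15577809] [-3.13998546e+00  2.81490692e-03 -3.14084856e+00]
0.85 [125.   0. 191. 101.] 14 [ 398.9 -403.4] [97.4 31.7] 17.041418
0.85 [125.   0. 191. 101.] 28 [ 400.9 -399.3] [93.3 30.4] 17.041458
0.65 [264. 324. 283. 331.] 14 [ 711.1 -289.3] [ 8.8 18.8] -77.779884
0.65 [264. 324. 283. 331.] 28 [ 700. -290.] [ 8.4 18. ] -77.77953
0.64 [153. 234. 173. 252.] 14 [ 600.1 -412.1] [28.7 15.2] 23.115765
0.64 [153. 234. 173. 252.] 28 [ 593.6 -407.6] [27.4 14.6] 23.115786
```

View pics/w2.png

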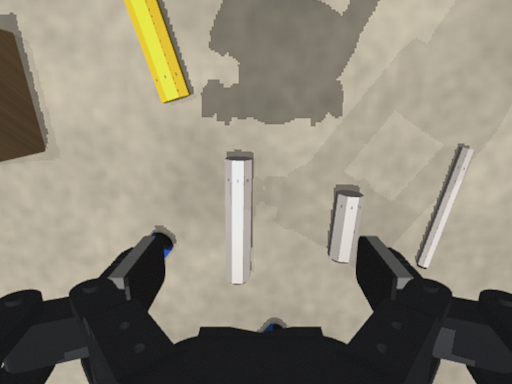

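The wrist view shows the steel logger from (239,158) to (238,284). The short one is at (346,225), and the network's hits are all lookalikes, so I'll compute from the pixels.

```bash
python3 - <<'E'
from h import *
ci,W=wristpose();a=cv2.imread('pics/w2.png')
g=cv2.cvtColor(a,cv2.COLOR_BGR2GRAY)
for v in(175,200,225,250,275): print(v,g[v,218:260].tolist())
print(g[145:165,238].tolist(),g[275:292,238].tolist())
for p in[(239,158),(238,284)]: print(ray(ci,W,*p,28))
for p in[(225,200),(252,200)]: print(ray(ci,W,*p,14))
E
```

```text
175 [164, 164, 163, 164, 164, 164, 168, 175, 180, 179, 178, 179, 177, 192, 224, 235, 233, 234, 233, 233, 233, 233, 233, 233, 236, 220, 164, 174, 175, 174, 173, 174, 176, 156, 103, 130, 166, 167, 173, 169, 168, 168]
200 [163, 162, 162, 163, 164, 164, 168, 178, 183, 183, 183, 183, 176, 185, 223, 234, 233, 232, 232, 232, 232, 233, 233, 233, 231, 208, 164, 168, 168, 168, 169, 170, 162, 126, 123, 158, 156, 155, 154, 153, 153, 152]
225 [169, 168, 167, 167, 167, 165, 167, 174, 180, 180, 180, 179, 178, 193, 225, 235, 233, 233, 233, 233, 233, 233, 233, 234, 228, 197, 172, 174, 175, 175, 174, 177, 155, 103, 131, 171, 176, 174, 174, 173, 175, 173]
250 [178, 178, 177, 178, 179, 180, 180, 178, 174, 175, 176, 175, 174, 188, 221, 231, 229, 230, 230, 229, 230, 230, 231, 232, 221, 177, 170, 171, 171, 171, 172, 166, 155, 160, 165, 168, 176, 174, 173, 173, 172, 173]
275 [172, 172, 172, 170, 171, 170, 168, 169, 173, 172, 172, 172, 171, 183, 215, 226, 225, 225, 224, 224, 224, 225, 225, 226, 211, 164, 167, 167, 168, 168, 168, 158, 157, 177, 175, 176, 174, 173, 171, 171, 169, 168]
[173, 174, 176, 180, 147, 114, 116, 117, 117, 116, 115, 94, 76, 77, 70, 132, 222, 237, 234, 234] [224, 224, 224, 224, 224, 223, 223, 226, 176, 123, 159, 174, 172, 172, 171, 171, 172]
[ 503.07833058 -327.70045293   28.        ]
[ 646.5265582  -330.94838562   28.        ]
[ 551.86387483 -344.59231731   14.        ]
[ 551.78562866 -315.13576808   14.        ]
```

```bash
python3 - <<'E'
from h import *
ci,W=wristpose()
e=[ray(ci,W,*p,28) for p in[(237.4,160),(237,283)]];e=np.array(e);c=e.mean(0);d=e[1]-e[0]
yaw=np.arctan2(d[1],d[0]);print(e,c,np.linalg.norm(d),np.degrees(yaw))
goal(c[0],c[1],100,np.pi+yaw);goal(c[0],c[1],20,np.pi+yaw)
E
```

```text
[[ 505.12467687 -329.34721044   28.        ]
 [ 645.25940161 -332.0540203    28.        ]] [ 575.19203924 -330.70061537   28.        ] 140.16086436175019 -1.1065743911386907
dpos m [-0.0627 -0.0228  0.1305] rot deg [-0.1  0.2  1.1] t 3.425
dpos m [-0.0625 -0.0227  0.2105] rot deg [-0.1  0.2  1.1] t 3.425
```

carry_out(delta_pos=[[-0.04,-0.015,0.04],[-0.063,-0.023,0.08],[-0.063,-0.023,0.13],[-0.063,-0.023,0.16],[-0.063,-0.023,0.18],[-0.063,-0.023,0.19],[-0.063,-0.023,0.2],[-0.063,-0.023,0.2]], rot=[[0,0,1],[0,0,1],[0,0,1],[0,0,1],[0,0,1],[0,0,1],[0,0,1],[0,0,1]])

```text
clock: 4.42
eef_pos: [573.7, -330.9, 27.9]
tcp_rot: [-3.142, 0.0, 3.123]
contact_force: [-0.3, 0.1, -0.5]
opening: 0.998
grasp_force: 0.0
```

carry_out(delta_pos=[[0,0,0],[0,0,0],[0,0,0],[0,0,0],[0,0,0],[0,0,0]], rot=[[0,0,0],[0,0,0],[0,0,0],[0,0,0],[0,0,0],[0,0,0]], claw=0.015, grip_force=70)

```text
clock: 5.18
eef_pos: [573.9, -331.1, 28.3]
tcp_rot: [-3.141, 0.001, 3.123]
contact_force: [-0.5, 0.2, 5.7]
opening: 0.311
grasp_force: 69.6
```

carry_out(delta_pos=[[0,0,-0.03],[0,0,-0.08],[0,0,-0.13],[0,0.05,-0.15],[-0.01,0.11,-0.15],[-0.019,0.17,-0.15],[-0.019,0.23,-0.15],[-0.019,0.29,-0.15]], rot=[[0,0,0],[0,0,0],[0,0,0],[0,0,0],[0,0,-1],[0,0,-2],[0,0,-3],[0,0,-3]])

```text
clock: 6.18
eef_pos: [597.4, -39.3, 177.4]
tcp_rot: [3.142, -0.0, -3.107]
contact_force: [0.3, 0.9, -2.3]
opening: 0.309
grasp_force: 69.4
```

```bash
python3 - <<'E'
from h import *
s=r.sense();print(s['opening'],s['grasp_force']);goal(593.3,218,180,np.pi+np.radians(1.9))
E
```

```text
0.30854502779524373 69.37714886851609
dpos m [-0.0048  0.2573 -0.0026] rot deg [ 0.  -0.   0.1] t 6.175
```

carry_out(delta_pos=[[0.004,0.06,0],[0.004,0.12,0],[0.004,0.18,0],[0.004,0.23,0],[0.004,0.25,0],[0.004,0.25,0],[0.004,0.25,0]], rot=[[0,0,0],[0,0,0],[0,0,0],[0,0,0],[0,0,0],[0,0,0],[0,0,0]])

```text
clock: 7.05
eef_pos: [585.1, 207.3, 177.4]
tcp_rot: [-3.141, -0.001, -3.108]
contact_force: [-0.0, -0.5, -2.0]
opening: 0.311
grasp_force: 69.4
```

```bash
python3 - <<'E'
from h import *
goal(593.3,218,180,np.pi+np.radians(1.9))
ci,W=wristpose();a=r.grab_frame("wrist")
s=r.sense();R=Ro.from_euler('xyz',s['tcp_rot']).as_matrix();print(s['eef_pos'],s['tcp_rot'])
def proj(p):
    x=np.linalg.inv(W)@np.append(p,1);return np.array([ci['cx']+ci['fx']*x[0]/x[2],ci['cy']+ci['fy']*x[1]/x[2]])
def dot(p,col): cv2.circle(a,tuple(np.round(proj(p)).astype(int)),1,col,-1)
Z=Ro.from_euler('z',np.radians(1.9)).as_matrix();c=np.array([594.6,218,0])
for x in(-48,48):
    for xx in(-7,7):
        for y in(-11,11): dot(c+Z@[x+xx,y,55],(0,0,255))
for x in(-110,110):
    for y in(-80,80): dot(c+Z@[x,y,16],(255,0,0))
for x in(-70,70):
    for y in(-5.8,5.8): dot(s['eef_pos']+R@[-x-1.3,y,15-14],(0,200,0))
cv2.imwrite('pics/w3.png',cv2.resize(a[60:384,120:400],None,fx=1.85,fy=1.85,interpolation=cv2.INTER_CUBIC))
E
```

```text
dpos m [-0.0085  0.0104 -0.0026] rot deg [-0. -0.  0.] t 7.05
[585.23062659 207.06722844 177.52183343] [-3.14105835e+00 -5.17850412e-04 -3.10855789e+00]
```

View pics/w3.png

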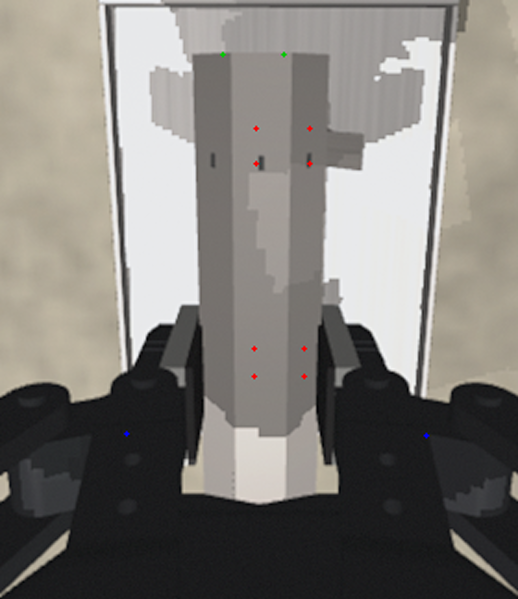

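Carrying the logger, its near end shows at crop (260,54), about 4 px right of where I predicted it. That suggests a hand-eye y bias of about 1.5 mm. The tray's edges at crop row 200 are near 113 and 437, so I'll re-measure the tray across from here.

```bash
python3 - <<'E'
from h import *
ci,W=wristpose();a=r.grab_frame("wrist");g=cv2.cvtColor(a,cv2.COLOR_BGR2GRAY)
for v in (110,150,190): print(v,g[v,170:196].tolist(),g[v,345:375].tolist())
for v in (110,168): print(v,[np.round(ray(ci,W,(x)/1.85+120,v,16),1) for x in ((109.,445.) if v==110 else (115,435.))])
s=r.sense();print([np.round(ray(ci,W,x/1.85+120,54/1.85+60,s['eef_pos'][2]-1),1) for x in(231,290)],s['eef_pos'])
R=Ro.from_euler('xyz',s['tcp_rot']).as_matrix();print(s['eef_pos']+R@[71,0,1])
E
```

```text
110 [178, 179, 181, 180, 181, 180, 204, 231, 233, 187, 64, 72, 90, 190, 238, 233, 233, 233, 233, 232, 233, 233, 233, 232, 233, 233] [156, 156, 151, 199, 236, 233, 232, 232, 231, 230, 234, 223, 135, 71, 75, 92, 185, 235, 219, 173, 164, 165, 167, 167, 166, 166, 165, 165, 165, 165]
150 [178, 177, 176, 176, 176, 176, 174, 173, 166, 204, 238, 224, 140, 69, 73, 115, 203, 237, 233, 233, 233, 233, 233, 233, 233, 233] [233, 233, 233, 232, 233, 233, 233, 237, 213, 81, 71, 68, 133, 220, 237, 216, 163, 175, 177, 177, 178, 178, 179, 180, 178, 176, 173, 167, 166, 166]
190 [176, 178, 177, 177, 177, 175, 174, 172, 172, 170, 168, 194, 230, 231, 180, 63, 65, 146, 225, 235, 233, 233, 233, 233, 233, 233] [233, 232, 230, 230, 236, 212, 77, 73, 68, 145, 223, 227, 188, 155, 158, 158, 156, 155, 155, 154, 155, 153, 154, 153, 152, 152, 152, 151, 153, 152]
110 [array([529.9, 137.8,  16. ]), array([524.6, 291.5,  16. ])]
168 [array([579.9, 139.2,  16. ]), array([574.6, 292.5,  16. ])]
[array([517. , 200.6, 176.6]), array([516.6, 211.8, 176.6])] [585.3005362  207.01444659 177.59263862]
[514.33818134 204.69128568 176.61943919]
```

```bash
python3 - <<'E'
from h import *
goal(593.3,215.7,90,np.pi+np.radians(1.9))
E
```

```text
dpos m [-0.0083  0.0085  0.0876] rot deg [-0. -0. -0.] t 7.15
```

carry_out(delta_pos=[[-0.0083,0.0085,0.03],[-0.0083,0.0085,0.06],[-0.0083,0.0085,0.08],[-0.0083,0.0085,0.088],[-0.0083,0.0085,0.092],[-0.0083,0.0085,0.096],[-0.0083,0.0085,0.1],[-0.0083,0.0085,0.1]], rot=[[0,0,0],[0,0,0],[0,0,0],[0,0,0],[0,0,0],[0,0,0],[0,0,0],[0,0,0]], grip_force=100)

```text
clock: 8.15
eef_pos: [593.8, 216.7, 78.3]
tcp_rot: [-3.141, 0.001, -3.107]
contact_force: [1.1, -5.9, 1.6]
opening: 0.298
grasp_force: 103.0
```

carry_out(delta_pos=[[0,-0.001,0],[0,-0.002,0],[0,-0.002,0]], rot=[[0,0,0],[0,0,0],[0,0,0]])

```text
clock: 8.52
eef_pos: [593.8, 215.7, 78.5]
tcp_rot: [3.141, 0.001, -3.108]
contact_force: [-0.7, -0.9, 5.7]
opening: 0.299
grasp_force: 103.4
```

carry_out(delta_pos=[[0,0,0.004],[0,0,0.008],[0,0,0.011],[0,0,0.014],[0,0,0.016],[0,0,0.018],[0,0,0.019],[0,0,0.019]], rot=[[0,0,0],[0,0,0],[0,0,0],[0,0,0],[0,0,0],[0,0,0],[0,0,0],[0,0,0]])

```text
clock: 9.52
eef_pos: [592.6, 215.1, 59.3]
tcp_rot: [-3.141, -0.002, -3.107]
contact_force: [-5.8, -2.2, 11.5]
opening: 0.3
grasp_force: 104.1
```

carry_out(delta_pos=[[0,0,0.001],[0,0,0.002],[0,0,0.002]], rot=[[0,0,0],[0,0,0],[0,0,0]])

```text
clock: 9.9
eef_pos: [592.8, 215.3, 59.3]
tcp_rot: [-3.142, -0.001, -3.108]
contact_force: [-11.1, -3.4, 30.0]
opening: 0.298
grasp_force: 106.6
```

The arm stopped moving while the force rose, so the logger is on the posts. Now releasing and retreating.

carry_out(delta_pos=[[0,0,-0.002],[0,0,-0.002],[0,0,-0.002],[0,0,-0.002],[0,0,-0.002]], rot=[[0,0,0],[0,0,0],[0,0,0],[0,0,0],[0,0,0]], claw=0.07)

```text
clock: 10.52
eef_pos: [593.2, 215.3, 58.5]
tcp_rot: [-3.141, -0.0, -3.107]
contact_force: [-0.3, 0.4, 0.1]
opening: 0.818
grasp_force: 0.0
```

carry_out(delta_pos=[[0,0,-0.02],[0,0,-0.06],[0.02,0,-0.12],[0.05,0,-0.17],[0.06,0,-0.2],[0.06,0,-0.2],[0.06,0,-0.2]], rot=[[0,0,0],[0,0,0],[0,0,0],[0,0,0],[0,0,0],[0,0,0],[0,0,0]])

```text
clock: 11.4
eef_pos: [533.3, 213.2, 258.9]
tcp_rot: [3.142, 0.0, -3.107]
contact_force: [0.7, 0.2, -0.7]
opening: 0.819
grasp_force: 0.0
```

```bash
python3 - <<'E'
from h import *
ci,W=wristpose();a=r.grab_frame("wrist")
def proj(p):
    x=np.linalg.inv(W)@np.append(p,1);return np.array([ci['cx']+ci['fx']*x[0]/x[2],ci['cy']+ci['fy']*x[1]/x[2]])
Z=Ro.from_euler('z',np.radians(1.9)).as_matrix();c=np.array([594.6,217,0])
for x in(-70,70):
    for y in(-5.8,5.8): cv2.circle(a,tuple(np.round(proj(c+Z@[x,y,59])).astype(int)),1,(0,200,0),-1)
cv2.imwrite('pics/w4.png',cv2.resize(a[60:360,130:390],None,fx=2,fy=2,interpolation=cv2.INTER_CUBIC))
s=r.sense();print(s['contact_force'],s['eef_pos'])
E
```

```text
[-0.25128538 -0.53255502 -1.30479554] [533.09887752 213.02097193 258.06983337]
```

View pics/w4.png

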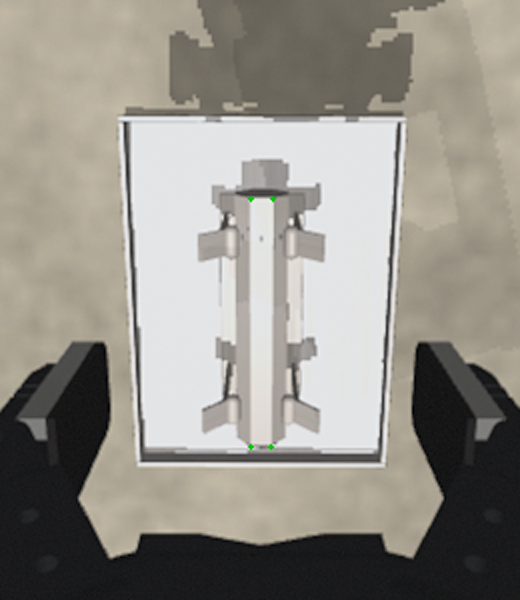

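The logger lies between both pairs of jaws with the noses closed over it. Its ends, at crop (261,198) and (261,446), match the expected seated points and stick out of both clips.

```bash
python3 -c "
from rig import r
print(r.sign_off())"
```

```text
the job is handed in; nothing more can be done
None
```

The long thick steel logger is snapped into both clips, centred and released; I handed the job in at about 11.5 s, the short and slim loggers were left alone, and no verdict was shown.

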